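# Hang the graduated gauge on its hook, scale outward

### The job

Take the graduated gauge plate out of its deep holder and stand it upright in the slot of the low block, letting go of it there, because the holder leaves only its holed end to grip. Then take it again another way (its two long side edges leave the hole clear) and hang it by the hole on the hook of the stand with the graduated face outward, the way the hook points, and the hook's tip well clear through the hole. Leave it hanging still, and do not disturb the beaker, the timer or the sample bottle.

Things in the scene. Friction and masses are not known exactly. Their poses are not given: they have to be found in the camera images.
- gauge: Gauge: flat aluminium plate, 8 thick (x) x 50 wide (y) x 130 mm tall (z), about 0.13 kg. Origin at the centre of its lower end face; z points to the holed end. Its -x face is white with black graduation lines, its +x face bare metal. Round hanging hole, diameter 18, through along x, centre 112 above the origin. It starts upright in the holder, holed end up, same yaw as the holder.
- gauge_eye (a point): Centre of the gauge's hanging hole, mid thickness; 18 mm below the gauge's upper edge. Axes as the gauge's.
- holder: Deep grey holder, fixed: foot 66 (x) x 94 (y) x 6 mm, with a bay 11 (x) x 53 (y), floor 6 above the worktop. Its two 10 thick walls across x reach 98 above the worktop, its 10 thick end cheeks at +-y 134; so the gauge's top 38 mm can be gripped only through the thickness, along x. Origin under its centre. The gauge's graduated face starts turned away from the robot or sideways.
- rest: Low grey block, fixed, 64 (x) x 90 (y) x 42 mm high, with one centred slot from above, 10.5 (x) x 54 (y), 36 deep (its floor 6 above the worktop), 3 mm chamfer at the mouth. Origin at the centre of the underside. The gauge fits either way round and stands out 94 mm, leaning by up to about 0.08 rad.
- hook_stand: Hook stand, fixed: round base of radius 45 mm, 10 mm high; steel post, diameter 12, to 179 above the worktop. A straight hook pin of diameter 6 leaves the post at height 175, points along the stand's -x (outward, roughly toward the robot) and rises to height 197 at its tip, 60 from the post's axis (slope 20 degrees). Origin on the worktop at the post's axis.
- hook_tip (a point): Centre of the hook's rounded tip (a ball of diameter 8 mm), 60 mm out from the post's axis, 197 mm above the worktop. Axes as the stand's.
- hook_root (a point): Point on the hook's axis where it leaves the post, 6 mm out from the post's axis, 177 mm above the worktop. Axes as the stand's.
- beaker: Glass beaker, diameter 58 mm, 72 mm high, origin at the centre of its underside; bystander.
- timer: White bench timer, 58 x 62 x 20 mm, origin at the centre of its underside; bystander.
- sample_bottle: White capped sample bottle, diameter 41 mm, 74 mm high, origin at the centre of its underside; bystander.
Not all that is in view belongs to the job. There is more than one size of the gauge; the job needs the middle-sized.

How it is judged:
By the outcome, as a careful person would: the job done as asked, in the order asked, and still so for the second after the job is handed in, with the robot touching nothing.
It also fails if it takes over 64 s, if anything falls off the work surface, if the arm or the gripper's body presses on something with over 40 N, if the wrist force passes 120 N, or if a joint passes its speed limit or range.

### The arm

A 6-joint arm with a two-finger parallel gripper is mounted at the origin on a cart in front of the work surface, level with it; the furniture and walls round the work are solid. World frame = base frame: x ahead of the robot, y to its left, z up, the work surface at z = 0. Lengths are in m, angles in rad, forces in N, time in s.
With the tool pointing down it reaches from about 0.275 to 0.75 m from the base axis. Payload 10.2 kg.
Tool frame: the origin (TCP) lies midway between the tips of the shut fingers; the grasp point (between the pads) lies 19 mm behind it (env.hold_point_z is the distance from the TCP to the grasp point, in m); z points along the fingers, y is the line along which they close (so a half turn about z gives the same grasp; the last joint's range is limited). The gripper opens to 85 mm and grips with 20 to 120 N. Pads are 22 mm wide; open, the fingers measure 114 mm over their backs; the gripper's body (76 mm by 85 mm) begins 54 mm behind the grasp point. The pads swing forward as they close: fully open they stand 13 mm farther back than shut.
Start: joints at [1.024, 0.313, 1.498, -0, 1.331, -0.223], TCP at [0.167, 0.498, 0.231] pointing down, gripper open.
Joint ranges: [-2.94, 2.94], [-0.97, 2.17], [0.19, 2.56], [-1.23, 4.37], [0.02, 3.11], [-2.88, 2.88]. Speed limits (rad/s): [2.39, 2.39, 3.01, 3.14, 3.14, 3.14].

### API

Orientations are given as a unit quaternion [x, y, z, w].
In Python, from bench import env, kinematics, monitor, eyes, job gives the robot as it stands. The module is installed in compiled form; this text tells all that it offers. Calls block until the motion is done:
- env.reach(position, orientation): joint-space move of the TCP to a pose.
- env.movel(position, velocity=0.15, frame=None, guard=None): straight line of the TCP; frame=None keeps the orientation; velocity is the mean speed in m/s. With guard (N) it stops when the force on the tool has changed by that much, and returns True; else False.
- env.set_joints(angles): joint-space move.
- env.release() and env.close_gripper(effort=None): open the fingers fully, or close them until they stop; effort is the grip in N (None keeps the last).
- env.hold(seconds).
- kinematics.ik(position, orientation): joint angles nearest the present ones, or None.
- monitor.sense(): the state.
- eyes.grab_frame(name): name is "scene" or "top"; returns a dict with "frame" (400x640x3 uint8, red, green, blue), "mtx" (3x3 intrinsics, pixels), "k1" (the pictures are not rectified: a ray, as slopes to the right and down, at radius r is drawn at 1 + k1 r^2 times it, then the intrinsics apply), "view" (4x4, takes a point from world to camera coordinates). Camera axes: x right, y down, z forward; pixel columns grow to the right and rows downward; lengths in m; the calibration is good to about 2 mm. A picture is of the moment at which its call begins. There is no depth.
A pose or a line that the arm cannot do raises env.MotionError and nothing moves.
- job.hand_in(): hands the job in; it is judged then, once.
The state is a dict: "clock": time; "joints": joint angles; "qvel": joint speeds; "joint_efforts": joint torques, N m; "position": TCP position; "ee_rot": TCP orientation; "contact_force": force on the tool from outside, world axes, zero at the start; "ft_torque": the same for the moment, N m; "finger_gap": opening from 0.0 (shut) to 1.0 (fully open); "gripper_force": force on a finger pad.
Only numpy, scipy, OpenCV 4.12 (cv2) and the standard library are available. Lean on these libraries where they do the work, as an engineer would, in place of code of your own. Each camera call takes 0.05 s, during which the arm holds its last target. There are 200 camera calls.

## Working session

There is one attempt and no reset: what is moved stays moved. The work goes in short steps, each a Python script; the robot and the scene stay as the last script left them, time stands still between calls to the robot, and variables do not carry over. Pictures are saved under pics/ and viewed, at most 10 in all, crops included, and the job is handed in when it is done.

```bash
mkdir -p pics
cat > h.py <<'E'
import numpy as np, cv2
from bench import env, kinematics, monitor, eyes, job
from scipy.spatial.transform import Rotation as R
def grab(n,f=None):
    d=eyes.grab_frame(n)
    if f: cv2.imwrite(f,d["frame"][:,:,::-1])
    return d
def ray(d,u,v):
    K=np.array(d["mtx"]);x=np.linalg.inv(K)@[u,v,1.];p=x[:2]/x[2];q=p.copy()
    for _ in range(20): q=p/(1+d["k1"]*(q@q))
    V=np.array(d["view"]);Rm=V[:3,:3];o=-Rm.T@V[:3,3];r=Rm.T@[q[0],q[1],1.]
    return o,r/np.linalg.norm(r)
def onz(d,u,v,z):
    o,r=ray(d,u,v);return o+r*(z-o[2])/r[2]
def proj(d,P):
    V=np.array(d["view"]);c=V[:3,:3]@np.array(P)+V[:3,3];q=c[:2]/c[2];q=q*(1+d["k1"]*(q@q))
    K=np.array(d["mtx"]);return (K@[q[0],q[1],1])[:2]
def tri(d1,p1,d2,p2):
    o1,r1=ray(d1,*p1);o2,r2=ray(d2,*p2)
    t=np.linalg.lstsq(np.c_[r1,-r2],o2-o1,rcond=None)[0]
    a=o1+r1*t[0];b=o2+r2*t[1];return (a+b)/2,np.linalg.norm(a-b)
def down(yaw): # tool z down, tool y (closing line) along world direction yaw
    y=np.array([np.cos(yaw),np.sin(yaw),0]);z=np.array([0,0,-1.]);x=np.cross(y,z)
    return R.from_matrix(np.c_[x,y,z]).as_quat()
E
python3 - <<'E'
from h import *
for n in("scene","top"):
    d=grab(n,f"pics/{n}1.png");print(n,d["mtx"],d["k1"],np.round(d["view"],3).tolist())
s=monitor.sense();print(s["clock"],s["finger_gap"],env.hold_point_z)
E
```

```text
scene [[412.2720558    0.         319.69551827]
 [  0.         412.2720558  201.95760191]
 [  0.           0.           1.        ]] -0.055842052713686446 [[-0.743, -0.67, -0.013, 0.518], [-0.46, 0.524, -0.717, 0.207], [0.487, -0.526, -0.697, 1.102], [0.0, 0.0, 0.0, 1.0]]
top [[409.47251788   0.         318.64370609]
 [  0.         409.47251788 201.1623377 ]
 [  0.           0.           1.        ]] -0.05795919530971765 [[0.023, -1.0, 0.009, 0.218], [-0.995, -0.024, -0.095, 0.523], [0.095, -0.007, -0.995, 1.076], [0.0, 0.0, 0.0, 1.0]]
0.1 1.000931788990488 0.0187
```

View pics/scene1.png

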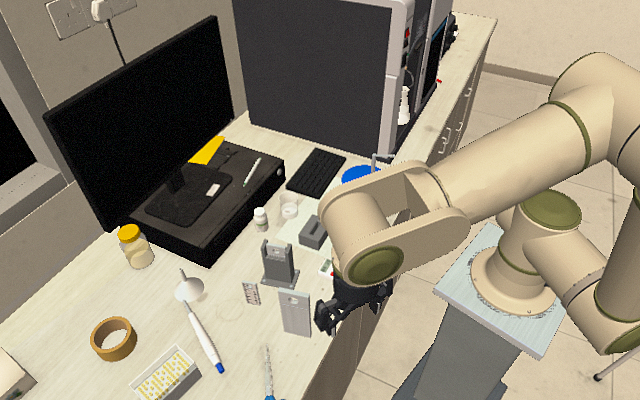

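View pics/top1.png

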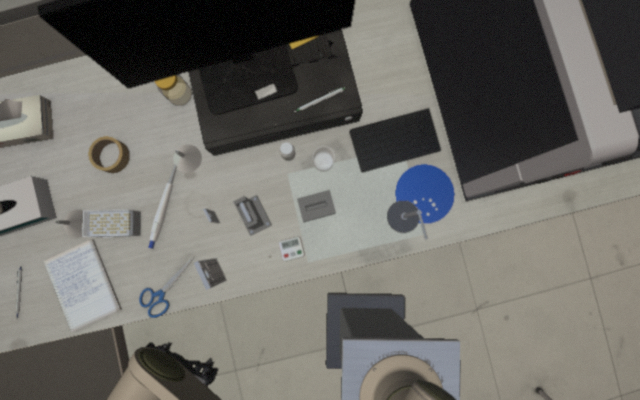

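Top view: the holder with a plate in it is at (247,212), a small plate stands at (210,215) and a large one at (210,272). The rest is at (316,206), the hook stand at (405,216), the timer at (291,249), the beaker at (323,158) and the bottle at (288,150). Gauge candidates are the three plates at top (247,212), (210,215) and (210,272). I choose the one in the holder and check it in a close crop.

Run:
```python
from h import *
t=cv2.imread("pics/top1.png");s=cv2.imread("pics/scene1.png")
a=cv2.resize(t[180:295,190:440],(800,368),interpolation=cv2.INTER_CUBIC)
b=cv2.resize(s[225:345,230:345],(220,230),interpolation=cv2.INTER_CUBIC)
c=cv2.resize(s[145:260,270:440],(340,230),interpolation=cv2.INTER_CUBIC)
o=np.zeros((600,800,3),np.uint8);o[:368]=a;o[369:599,:220]=b;o[369:599,230:570]=c
cv2.imwrite("pics/c1.png",o)
d=grab("top")
for n,(u,v),z in [("holder",(251,214),.1),("rest",(316,206),.042),("hookbase",(404,217),.01),("timer",(291,249),.02)]: print(n,onz(d,u,v,z).round(3))
```

```text
holder [0.475 0.399 0.1  ]
rest [0.503 0.237 0.042]
hookbase [ 0.481 -0.003  0.01 ]
timer [0.388 0.301 0.02 ]
```

View pics/c1.png

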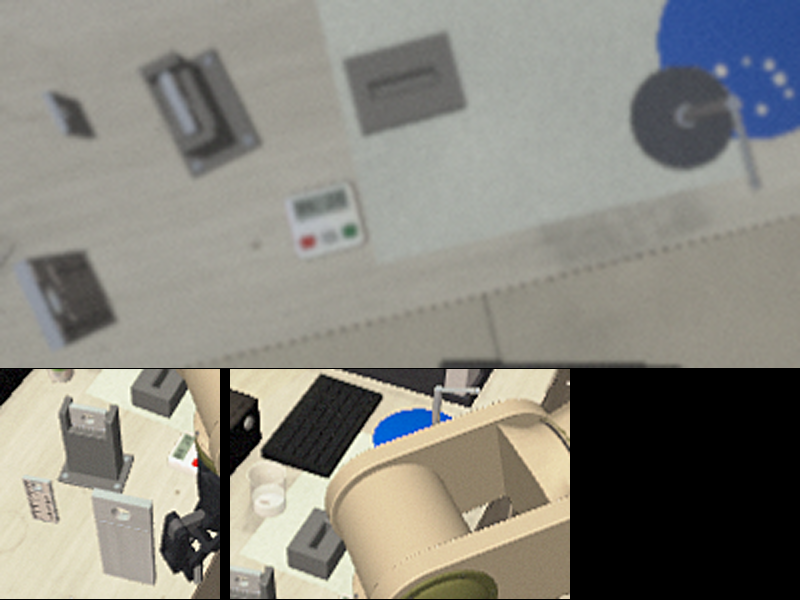

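The crop confirms the choice: the middle-sized plate, hole up, in the holder at top (252,214). The small plate at scene (250,293) and the large one at scene (295,313) are decoys. Hook pin in top: root about (420,212), tip about (426,238).

Run:
```python
from h import *
d=grab("top"); s=grab("scene")
cp=lambda u,v:(190+u/3.2-.35,180+v/3.2-.35)
def rect(c,z,n):
    P=np.array([onz(d,*cp(*k),z) for k in c]); e=P[[1,2,3,0]]-P
    print(n,P.mean(0).round(4),"sides",np.linalg.norm(e,axis=1).round(3),"yaw",np.degrees(np.arctan2(e[:,1],e[:,0])).round(1))
    return P.mean(0)
rect([(140,70),(212,48),(262,145),(195,175)],.006,"holder")
rect([(345,62),(447,32),(466,105),(362,133)],.042,"rest")
rect([(368,90),(436,68),(441,79),(372,100)],.042,"slot")
b=onz(d,*cp(682,117),.01);t=onz(d,*cp(755,185),.197);r=onz(d,*cp(738,103),.179)
print("base",b,"posttop",r,"tip",t,np.degrees(np.arctan2(*(t-b)[1::-1])),np.linalg.norm((t-b)[:2]))
# automatic masks: light strip of gauge top, grey blobs
g=cv2.cvtColor(d["frame"],cv2.COLOR_RGB2HSV)
for n,(x0,y0,x1,y1),lo,hi,z in [("holder",(228,190,278,240),60,125,.006),("rest",(294,186,340,226),60,140,.042),("base",(384,196,424,236),30,95,.01)]:
    m=cv2.inRange(g[y0:y1,x0:x1],(0,0,lo),(180,60,hi));c=max(cv2.findContours(m,0,2)[0],key=cv2.contourArea)
    q=cv2.minAreaRect(c);B=cv2.boxPoints(q)+[x0,y0];P=np.array([onz(d,*k,z) for k in B]);e=P[[1,2]]-P[[0,1]]
    print(n,P.mean(0).round(4),np.linalg.norm(e,axis=1).round(3),np.degrees(np.arctan2(e[:,1],e[:,0])).round(1))
# rest corners of scene? print scene proj of holder gauge-top
print(proj(s,[.475,.4,.136]),proj(d,[.475,.4,.136]))
q0=monitor.sense()["joints"]
for yaw in (117.6,-62.4): print(yaw,np.round(kinematics.ik([.47,.39,.2],down(np.radians(yaw))),2))
for yaw in (15.4,195.4,105.4,-74.6): print(yaw,np.round(kinematics.ik([.5,.237,.2],down(np.radians(yaw))),2))
for yaw in (90,-90): print(yaw,np.round(kinematics.ik([.44,0,.2],down(np.radians(yaw))),2))
```

```text
holder [0.4808 0.4085 0.006 ] sides [0.064 0.094 0.062 0.102] yaw [ -71.5 -150.9  115.6   29.8]
rest [0.5044 0.2366 0.042 ] sides [0.088 0.062 0.089 0.06 ] yaw [ -72.1 -164.3  106.4   15. ]
slot [0.5033 0.2372 0.042 ] sides [0.059 0.01  0.059 0.009] yaw [ -70.6 -154.4  108.3   23.2]
base [4.83546303e-01 3.66782752e-04 1.00000000e-02] posttop [ 0.48388247 -0.00414596  0.179     ] tip [ 0.42483304 -0.01166614  0.197     ] -168.4179579581728 0.05993361474568934
holder [0.4837 0.4099 0.006 ] [0.066 0.106] [ -61.8 -151.6]
rest [0.5035 0.2368 0.042 ] [0.09  0.067] [ -73.3 -163.7]
base [ 4.829e-01 -3.000e-04  1.000e-02] [0.082 0.079] [ -88.6 -180. ]
[277.96144336 242.0436414 ] [248.10079895 212.82365309]
117.6 [ 0.5   0.53  1.27 -0.    1.35 -1.55]
-62.4 [ 0.5   0.53  1.27 -0.    1.35  1.59]
15.4 [ 0.23  0.4   1.46 -0.    1.28 -0.04]Traceback (most recent call last):
  File "<stdin>", line 23, in <module>
    return _wrapfunc(a, 'round', decimals=decimals, out=out)
    return _wrapit(obj, method, *args, **kwds)
    result = getattr(arr, method)(*args, **kwds)
TypeError: unsupported operand type(s) for *: 'NoneType' and 'float'
```

Run:
```python
from h import *
d=grab("top"); s=grab("scene")
def box(c,psi,lx,ly,z):
    a=np.radians(psi);M=np.array([[np.cos(a),-np.sin(a)],[np.sin(a),np.cos(a)]])
    return [np.r_[np.array(c)+M@[i*lx/2,j*ly/2],z] for i,j in((1,1),(1,-1),(-1,-1),(-1,1))]
H=((.482,.409),-61)
def ov(d,x0,y0,w,h,k,L):
    im=cv2.resize(d["frame"][y0:y0+h,x0:x0+w,::-1],None,fx=k,fy=k,interpolation=cv2.INTER_CUBIC)
    for pts,col in L:
        p=np.array([(proj(d,P)-[x0,y0]+.5)*k for P in pts]).astype(int); cv2.polylines(im,[p],True,col,1)
    return im
L=[(box(*H,66,94,0),0)]
L=[(box(*H,.066,.094,.006),(0,0,255)),(box(*H,.008,.05,.136),(0,255,0)),(box(*H,.031,.073,.134),(255,255,0))]
Rr=[(box((.504,.2368),16.5,.064,.09,.042),(0,0,255)),(box((.504,.2368),16.5,.0105,.054,.042),(0,255,0))]
A=ov(d,225,185,55,55,7,L);B=ov(s,250,225,55,70,7,L)[:, :];C=ov(d,292,184,50,45,7,Rr)
o=np.zeros((600,800,3),np.uint8);o[:385,:385]=A;o[:490,400:785]=B;
C=cv2.resize(C,None,fx=.68,fy=.68);o[386:386+C.shape[0],:C.shape[1]]=C
cv2.imwrite("pics/c2.png",o)
```

```text
(no output)
```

View pics/c2.png

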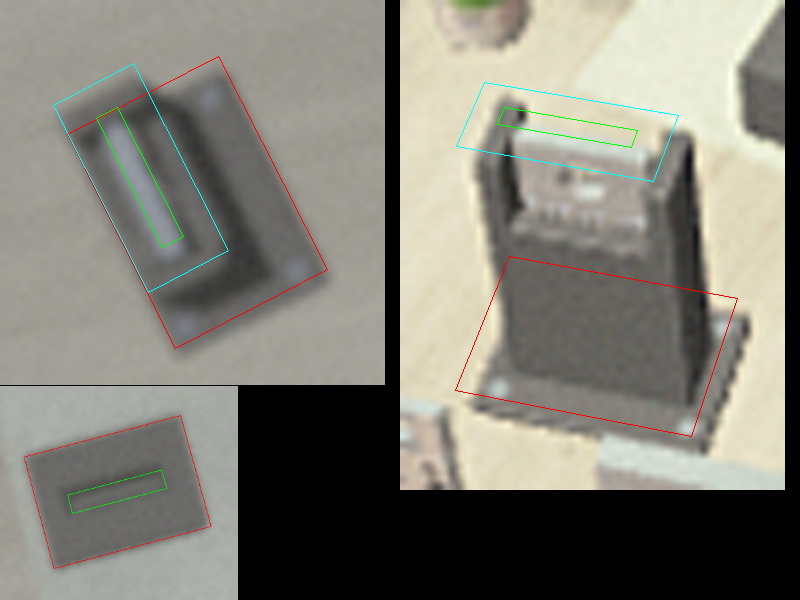

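The overlay fits the rest at top (316,206). The holder is shifted about 1 px in top and about 2 px in scene. In scene the gauge's face toward the camera shows graduation ticks at about (273,256), so the graduated face points to about yaw 119°. I'll go above it and compare the fingers with the gauge in the same picture.

Run:
```python
from h import *
env.reach([.4765,.409,.175],down(np.radians(-61)))
s=grab("scene");d=grab("top");m=monitor.sense();p=np.array(m["position"]);print(m["clock"],p,m["joints"])
print(proj(s,p),proj(d,p))
a=cv2.resize(s["frame"][190:290,225:345,::-1],None,fx=5,fy=5,interpolation=cv2.INTER_CUBIC)
for P,c in((p,(0,0,255)),([.4765,.409,.136],(0,255,0))): cv2.circle(a,tuple(((proj(s,P)-[225,190]+.5)*5).astype(int)),3,c,-1)
t=cv2.resize(d["frame"][170:270,210:250,::-1],(200,500))
cv2.imwrite("pics/c3.png",np.hstack([a,t]))
```

```text
2.0417 [0.47604098 0.40944671 0.17524451] [5.24017771e-01 5.83464654e-01 1.23976356e+00 4.94946364e-05
 1.31806775e+00 1.58718168e+00]
[273.48203992 233.54037347] [241.28221169 211.14271608]
```

View pics/c3.png

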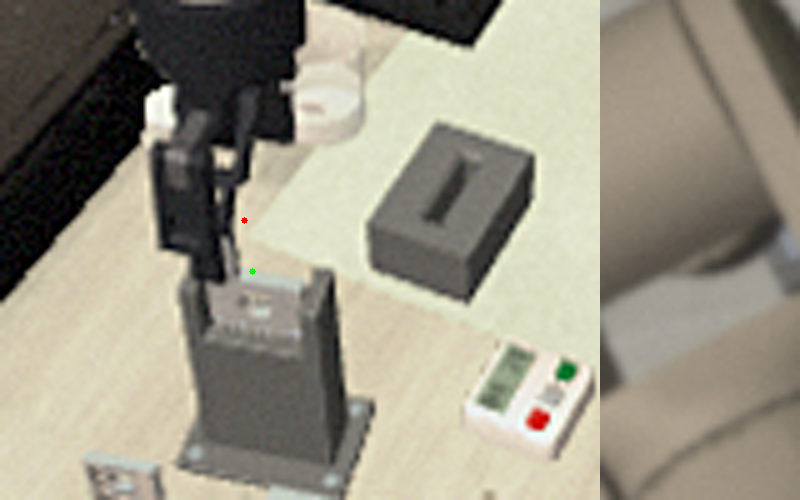

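The gauge's graduated ticks are clear on the camera-side face, at crop (255,330). The open fingers are hard to compare, so I'll shut them just above the gauge for a direct offset.

Run:
```python
from h import *
env.close_gripper(20)
s=grab("scene");m=monitor.sense();p=np.array(m["position"]);print(m["clock"],p,m["finger_gap"])
a=cv2.resize(s["frame"][205:265,245:325,::-1],None,fx=8,fy=8,interpolation=cv2.INTER_CUBIC)
for P,c in((p,(0,0,255)),([.4765,.409,.136],(0,255,0))): cv2.circle(a,tuple(((proj(s,P)-[245,205]+.5)*8).astype(int)),3,c,-1)
cv2.imwrite("pics/c4.png",a)
```

```text
2.8583 [0.47652445 0.40896874 0.1749735 ] 0.002533247057721365
```

View pics/c4.png

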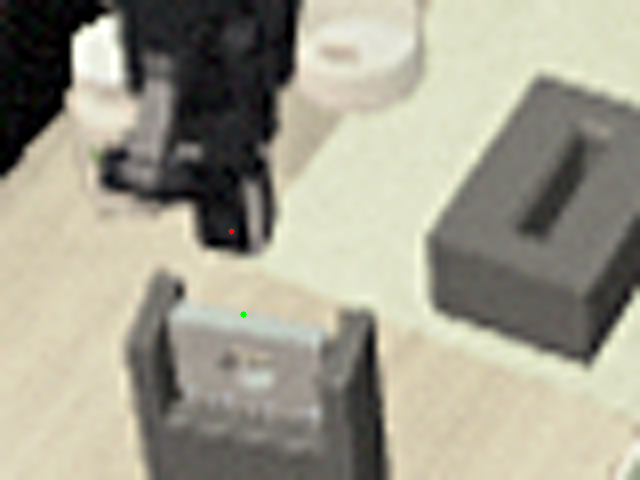

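Shut tip at crop (235,245), against the predicted (232,231). Gauge top centre at (250,320), against the predicted (243,313). The relative offset is only 1–3 mm, so I grasp at (.477,.4075).

Run:
```python
from h import *
env.release()
print(env.movel([.477,.4075,.104],velocity=.1,guard=15))
f0=np.array(monitor.sense()["contact_force"])
env.close_gripper(50)
m=monitor.sense();print(m["clock"],m["position"],m["finger_gap"],m["gripper_force"],np.array(m["contact_force"])-f0)
```

```text
False
5.1917 [0.47675132 0.40800197 0.10411794] 0.08594994542271728 48.91019940136175 [-1.32223182  2.09456913  1.04976636]
```

Run:
```python
from h import *
env.movel([.477,.4075,.262],velocity=.15)
m=monitor.sense();print(m["clock"],m["finger_gap"])
env.reach([.504,.2368,.26],down(np.radians(16.5)))
env.movel([.504,.2368,.155],velocity=.15)
s=grab("scene");d=grab("top");m=monitor.sense();p=np.array(m["position"]);print(m["clock"],p,m["finger_gap"],m["joints"])
a=cv2.resize(s["frame"][150:250,270:350,::-1],None,fx=6,fy=6,interpolation=cv2.INTER_CUBIC)
t=cv2.resize(d["frame"][170:240,285:340,::-1],(320,407),interpolation=cv2.INTER_CUBIC);t=np.vstack([t,np.zeros((193,320,3),np.uint8)])
cv2.imwrite("pics/c5.png",np.hstack([a,t]))
```

```text
6.3917 0.08624217244424344
8.8 [0.50449111 0.23696416 0.15607522] 0.08841509503126918 [ 2.28921779e-01  4.49527226e-01  1.50568081e+00 -3.32298204e-06
  1.18435031e+00 -5.91181716e-02]
```

View pics/c5.png

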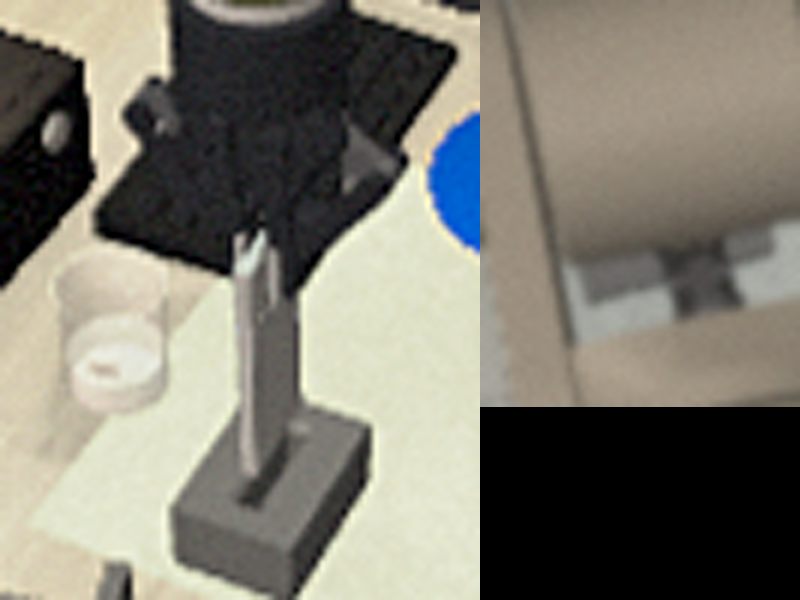

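The gauge's lower end at crop (253,470) sits right above the slot end at (250,500), and it looks aligned. I'll lower it under guard.

Run:
```python
from h import *
f0=np.array(monitor.sense()["contact_force"])
print(env.movel([.504,.2368,.1065],velocity=.06,guard=10))
m=monitor.sense();print(m["clock"],m["position"],np.array(m["contact_force"])-f0,m["ft_torque"])
```

```text
False
9.7583 [0.50415568 0.23684604 0.10679533] [-0.35460794 -0.22093816 -0.04020393] [ 0.03043235 -0.00699242  0.0090308 ]
```

Run:
```python
from h import *
env.release(); env.movel([.504,.2368,.23],velocity=.2)
env.reach([.504,.2368,.23],down(np.radians(106.5)))
s=grab("scene");m=monitor.sense();print(m["clock"],m["joints"])
a=cv2.resize(s["frame"][120:250,270:420,::-1],None,fx=5,fy=4.5,interpolation=cv2.INTER_CUBIC)
cv2.imwrite("pics/c6.png",a)
```

```text
12.7083 [ 2.28820946e-01  3.84611678e-01  1.40173110e+00  7.18324674e-07
  1.35572658e+00 -1.62915235e+00]
```

View pics/c6.png

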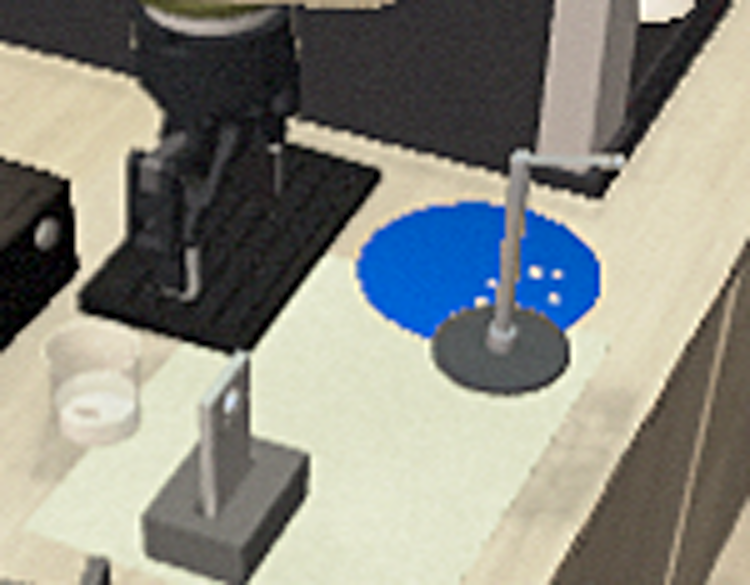

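The gauge stands free in the rest at crop (225,440), leaning little. The hook is now fully visible: tip at crop (620,160), i.e. scene (393.5,155), and post top at crop (520,157). I'll triangulate the tip, grip the side edges, lift, and turn the face to the camera to verify it.

Run:
```python
from h import *
s=grab("scene");d=grab("top")
cp=lambda u,v:(190+u/3.2-.35,180+v/3.2-.35)
c6=lambda u,v:(270+u/5-.4,120+v/4.5-.4)
tt=cp(755,185)
for n,a,b in(("tip",c6(620,160),tt),("posttop",c6(519,155),cp(736,103))):
    print(n,tri(s,a,d,b),"scene@z",onz(s,*a,.197 if n=="tip" else .179).round(4),"top@z",onz(d,*b,.197 if n=="tip" else .179).round(4))
print("base scene",onz(s,*c6(501,349),.01))
print("rest gauge top scene", onz(s,*c6(222,378),.136))
env.movel([.504,.2368,.088],velocity=.13,guard=15)
f0=np.array(monitor.sense()["contact_force"])
env.close_gripper(50)
m=monitor.sense();print(m["clock"],m["position"],m["finger_gap"],np.array(m["contact_force"])-f0)
if .4<m["finger_gap"]<.75:
    env.movel([.504,.2368,.22],velocity=.15)
    env.reach([.40,.18,.25],down(np.radians(29.5)))
    s=grab("scene","pics/s7.png");m=monitor.sense();p=np.array(m["position"]);print(m["clock"],p,m["finger_gap"],proj(s,p))
    u,v=proj(s,p).astype(int)
    a=cv2.resize(s["frame"][v-45:v+55,u-40:u+40,::-1],None,fx=6,fy=6,interpolation=cv2.INTER_CUBIC);cv2.imwrite("pics/c7.png",a)
```

```text
tip (array([ 0.42356978, -0.01369227,  0.19333781]), np.float64(0.0032980889638585735)) scene@z [ 0.42   -0.0108  0.197 ] top@z [ 0.4248 -0.0117  0.197 ]
posttop (array([ 0.48445723, -0.00444503,  0.17189898]), np.float64(0.0001909547038576997)) scene@z [0.4794 0.0034 0.179 ] top@z [ 0.4838 -0.0027  0.179 ]
base scene [0.47471481 0.00713817 0.01      ]
rest gauge top scene [0.50016853 0.23981382 0.136     ]
14.475 [0.504283   0.23693188 0.08854276] 0.5757310463681131 [-0.94389276  1.22239031  5.35000912]
16.7167 [0.40016929 0.18007772 0.24971602] 0.5777427275700592 [358.71800788 176.97502322]
```

View pics/c7.png

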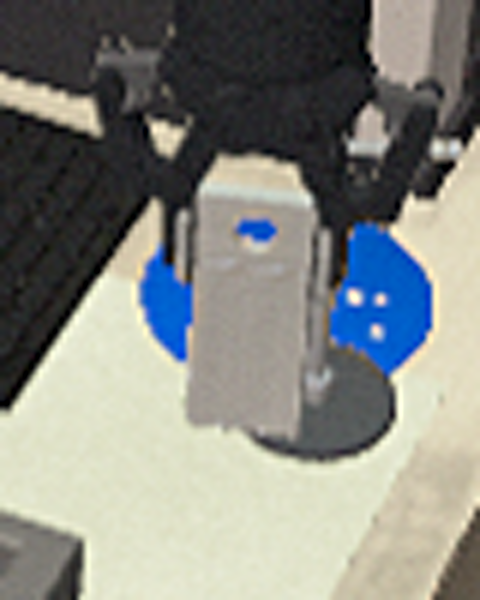

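The shown face, crop (250,330), is plain grey with no graduation. So it's apparently the bare face. I'll turn the other face to the camera and compare numerically.

Run:
```python
from h import *
def prof(s,p,yaw,sgn):
    # sample face along height at several y offsets; tool y = gauge y line
    yv=np.array([np.cos(yaw),np.sin(yaw),0])
    g=s["frame"].mean(2)
    z0=p[2]+.0187-.100  # gauge bottom
    for o in(-.012,0,.012):
        r=[]
        for h in np.arange(.012,.095,.003):
            u,v=proj(s,np.r_[p[:2],z0+h]+yv*o); r.append(int(g[int(round(v))+1,int(round(u))]))
        print(o,r)
s=grab("scene");p=np.array(monitor.sense()["position"]);prof(s,p,np.radians(29.5),1)
env.reach([.40,.18,.25],down(np.radians(-135)))
s=grab("scene","pics/s8.png");m=monitor.sense();p=np.array(m["position"]);print(m["clock"],m["joints"][5]);prof(s,p,np.radians(-135),1)
u,v=proj(s,p).astype(int)
a=cv2.resize(s["frame"][v-45:v+55,u-40:u+40,::-1],None,fx=6,fy=6,interpolation=cv2.INTER_CUBIC);cv2.imwrite("pics/c8.png",a)
```

```text
-0.012 [157, 154, 155, 151, 152, 152, 152, 154, 149, 152, 154, 155, 155, 150, 151, 151, 151, 149, 152, 149, 149, 149, 152, 148, 157, 139, 160, 169]
0 [156, 155, 154, 154, 156, 155, 152, 158, 154, 155, 155, 158, 157, 153, 155, 156, 153, 150, 150, 151, 156, 154, 155, 152, 158, 149, 154, 153]
0.012 [151, 151, 149, 156, 149, 152, 151, 151, 148, 151, 147, 148, 148, 150, 148, 149, 152, 151, 150, 150, 154, 152, 152, 150, 150, 147, 164, 165]
19.25 2.510328301805873
-0.012 [153, 116, 116, 124, 124, 128, 101, 131, 140, 140, 75, 134, 142, 74, 145, 170, 129, 129, 126, 154, 117, 149, 152, 104, 130, 150, 92, 92]
0 [163, 161, 168, 162, 160, 158, 166, 164, 160, 163, 163, 160, 162, 162, 165, 168, 130, 122, 122, 163, 164, 163, 167, 164, 159, 166, 158, 135]
0.012 [164, 166, 166, 153, 145, 145, 165, 164, 171, 169, 169, 165, 165, 169, 163, 166, 170, 136, 133, 160, 160, 165, 160, 168, 166, 159, 149, 140]
```

The other face has strong dark lines (dips to 75–130 across a 160–170 white), so it is the graduated one. Its normal is tool yaw − 90°, and hanging it facing outward needs tool yaw of about −79°. Thread it on under guard.

```bash
cat >> h.py <<'E'
PSI=np.radians(11);U=-np.array([np.cos(PSI),np.sin(PSI)]);TIP=np.array([.4248,-.0120]);POST=TIP-.06*U
def at(d,ze): return np.r_[POST+U*d,ze-.0295].tolist()
E
python3 - <<'E'
from h import *
q=down(PSI-np.pi/2)
env.reach(at(.115,.27),q)
env.movel(at(.115,.197),velocity=.12)
s=grab("scene","pics/s9.png");d=grab("top","pics/t9.png")
f0=np.array(monitor.sense()["contact_force"])
hit=env.movel(at(.062,.197),velocity=.05,guard=4)
m=monitor.sense();print(m["clock"],hit,m["position"],at(.062,.197),np.array(m["contact_force"])-f0)
if not hit:
    hit=env.movel(at(.048,.1925),velocity=.05,guard=4)
    m=monitor.sense();print(m["clock"],hit,np.array(m["contact_force"])-f0,m["finger_gap"])
s=grab("scene","pics/s10.png")
u,v=proj(s,[*POST,.17]).astype(int)
a=cv2.resize(s["frame"][v-40:v+40,u-25:u+55,::-1],(600,600),interpolation=cv2.INTER_CUBIC);cv2.imwrite("pics/c10.png",a)
E
```

```text
22.6667 False [ 0.42267456 -0.01240619  0.1675325 ] [0.4228367456331047, -0.01238161799075309, 0.1675] [-0.28431505 -1.01389586  0.11837444]
23.1083 False [-0.90870018 -0.61338392 -0.25604539] 0.5744688362085887
```

Run:
```python
from h import *
f0=np.array(monitor.sense()["contact_force"])
hit=env.movel(at(.028,.1855),velocity=.05,guard=5)
m=monitor.sense();print(m["clock"],hit,np.array(m["contact_force"])-f0)
p=np.array(m["position"])
hit=env.movel((p-[0,0,.012]).tolist(),velocity=.02,guard=4)
m=monitor.sense();print(m["clock"],hit,p[2]-m["position"][2],np.array(m["contact_force"])-f0,m["finger_gap"])
s=grab("scene","pics/s11.png")
u,v=proj(s,[*POST,.15]).astype(int)
a=cv2.resize(s["frame"][v-50:v+50,u-40:u+60,::-1],(600,600),interpolation=cv2.INTER_CUBIC);cv2.imwrite("pics/c11.png",a)
```

```text
23.7333 False [-0.60004492  0.29659054 -0.06037064]
24.125 True 0.005364963874189138 [0.9543728  0.50453074 5.19762004] 0.5762171489257545
```

View pics/c11.png

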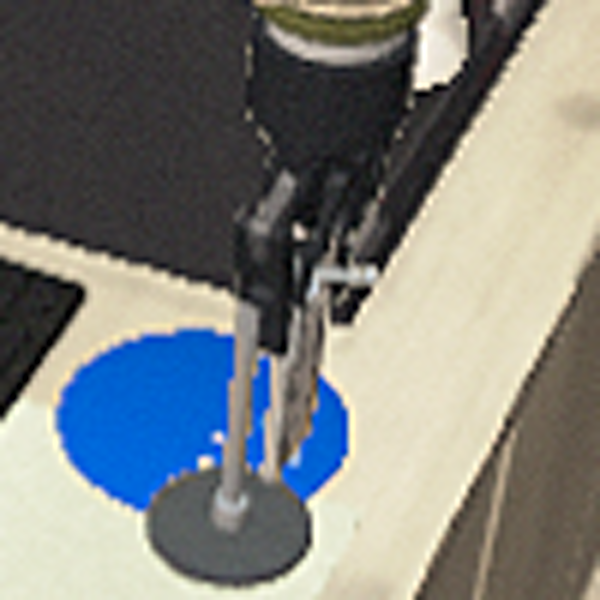

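The plate hangs on the pin with the tip standing out at crop (375,272). Contact came 5.4 mm down, as expected. I'll release, go up, and check that it is still.

Run:
```python
from h import *
env.release()
p=monitor.sense()["position"]; env.movel([p[0],p[1],.33],velocity=.15)
env.reach([.40,.16,.33],down(PSI-np.pi/2)); env.hold(2)
F=[]
for _ in range(3): F.append(grab("scene","pics/fin.png")["frame"].astype(float)); env.hold(.5)
s=grab("scene");F.append(s["frame"].astype(float))
x0,x1,y0,y1=355,400,140,210
print([round(np.abs(cv2.GaussianBlur(F[i+1]-F[i],(0,0),1.5))[y0:y1,x0:x1].max(),1) for i in range(3)])
g=np.mean(F,axis=0).mean(2)
# predicted plate silhouette (d=10..40) vs. what is there: print bounds of change against empty stand picture s8->fin
for a in("s8",):
    b=cv2.imread(f"pics/{a}.png").astype(float).mean(2)
    m=(np.abs(cv2.GaussianBlur(g-b,(0,0),1))>12)[y0:y1,x0:x1].astype(np.uint8)
    c=max(cv2.findContours(m,0,2)[0],key=cv2.contourArea);print(cv2.boundingRect(c),cv2.contourArea(c),(x0,y0))
Y=np.array([-U[1],U[0]])
for d in(.012,.02,.028,.036):
    ze=.175+.364*d+3.2e-3-9e-3
    print(d,[np.r_[proj(s,np.r_[POST+U*d+Y*o,ze+h])].round(1).tolist() for o in(-.025,.025) for h in(.018,-.112)])
print("tip",proj(s,np.r_[TIP,.197]),monitor.sense()["clock"])
for r in g[148:206:2,362:400].astype(int): print(*r)
```

```text
[np.float64(2.5), np.float64(2.5), np.float64(2.1)]
(0, 0, 38, 64) 1447.5 (355, 140)
0.012 [[373.4, 155.2], [370.1, 188.6], [380.7, 146.2], [377.1, 179.4]]
0.02 [[376.0, 155.3], [372.5, 188.8], [383.3, 146.2], [379.4, 179.6]]
0.028 [[378.6, 155.3], [374.9, 189.0], [385.9, 146.3], [381.8, 179.7]]
0.036 [[381.2, 155.4], [377.4, 189.2], [388.5, 146.3], [384.2, 179.9]]
tip [392.46491016 154.27570841] 30.4083
154 85 43 52 50 53 51 51 53 53 55 54 51 51 46 47 185 178 172 172 172 170 165 188 218 209 186 101 109 110 114 109 58 68 54 33 21 55
144 111 56 49 52 53 51 54 49 53 55 53 51 52 43 88 182 177 172 171 167 185 212 218 167 98 161 106 110 114 92 60 67 45 22 23 69 220
133 102 54 46 51 53 48 57 53 52 47 40 37 35 33 123 177 173 169 185 210 216 193 110 115 113 124 108 107 78 59 62 36 28 21 154 209 196
152 61 46 49 51 55 51 52 48 41 132 201 205 201 135 164 180 182 199 211 189 129 113 123 150 139 154 156 142 142 114 150 136 2 153 205 197 202
159 58 50 33 35 39 44 50 43 31 145 162 153 118 133 138 132 185 194 156 117 105 178 158 147 151 153 148 179 179 154 187 176 176 200 196 199 206
201 209 210 21
[... 2650 characters left out ...]
0 219 221 214 212 218 218 216 217 217
93 92 93 90 87 119 147 151 140 126 99 80 90 90 90 92 91 91 91 89 83 79 236 228 222 224 222 221 224 210 216 214 218 218 215 217 214 212
92 91 93 93 89 89 103 104 117 101 86 88 89 87 87 89 89 89 90 90 88 61 239 230 223 219 220 221 225 204 215 217 218 217 218 215 209 211
91 91 91 89 90 92 91 93 88 91 89 90 90 90 92 89 90 91 90 89 80 47 233 226 224 222 224 225 214 214 215 214 216 218 213 211 210 212
91 92 93 90 91 91 88 90 92 92 90 92 93 90 90 91 89 90 92 67 48 214 231 226 225 225 221 213 212 214 214 211 212 211 212 208 210 209
74 83 91 92 90 89 89 92 89 88 91 89 90 88 92 90 85 55 52 183 237 230 224 220 224 208 209 207 212 208 210 210 209 208 208 210 209 208
```

```bash
python3 -c "
from h import *
print(job.hand_in())"
```

```text
the job is handed in; nothing more can be done
None
```

The gauge hangs still by its hole on the hook, graduated face outward and the tip about 28 mm clear by estimate; I released it in the rest and regripped it by its long edges on the way. I handed the job in at about 31 s without a final look at the bystanders, though no guarded move stopped on unexpected contact.

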